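# Stand the tipped detergent bottle up and close the bin's front

### The arm

A 6-joint arm with a two-finger parallel gripper is mounted at the origin on the work surface. World frame = base frame: x ahead of the robot, y to its left, z up, the work surface at z = 0. Lengths are in m, angles in rad, forces in N, time in s.
With the tool pointing down it reaches from about 0.375 to 0.9 m from the base axis. Payload 3.1 kg.
Tool frame: the origin (TCP) lies on the centre line of the jaws, within the pads' length; the fingertips stand 11 mm ahead of it and the grasp point (between the pads) lies 8 mm behind it; x points along the fingers, y is the direction in which the jaws open and shut, and the axes are right-handed (so a half turn about x gives the same grasp; the last joint's range is limited). The gripper opens to 87 mm and grips with 3 to 60 N. Pads are 19 mm wide; open, the fingers measure 117 mm over their backs; the gripper's body (75 mm by 190 mm) begins 51 mm behind the grasp point.
Start: joints at [-1.383, 0.527, 1.433, -0, 1.181, -0.178], TCP at [0.224, -0.583, 0.234] pointing down, gripper open.
Joint ranges: [-3.08, 3.08], [-0.75, 2.2], [0.22, 2.44], [-1.43, 4.57], [0, 2.65], [-2.85, 2.85]. Speed limits (rad/s): [2.79, 2.79, 3.14, 3.14, 3.14, 3.14].

### API

Orientations are given as a unit quaternion [x, y, z, w].
In Python, from rig import robot, camera, camera_info gives the robot as it stands.
- The arm moves only by the shell command python3 -m inch 'ROWS' [FORCE]. ROWS is JSON, a list that holds one entry, the list of rows, each a list of 5 numbers: the shift along the tool's x, y, z in cm, then the turn about the tool's x in rad, then the opening, from 0 (shut) to 1 (fully open). A call has 1 to 8 rows; each row shifts and turns the pose as measured when the row begins, along the tool's axes as they then stand; what a row does not reach is not made up. A row lasts 1/12 s, in which the tool goes at most 41.7 mm and 7.16 degrees, less where a joint would pass 70% of its speed; a pose out of reach is approached as far as the arm can. A call with a gripper value outside its range is refused whole. The fingers move at their own pace and stop on an object; FORCE is the grip in N (left out, the last holds). Time passes only in rows, so rows that do not move let the fingers close. It gives the time, the measured TCP pose, the force and the opening at its end, in the units of the state.
- robot.get_obs(): the state, without advancing time (a new reading comes with each control period).
- camera(name): name is "scene" or "top"; returns the picture (400x640x3 uint8, red, green, blue); there is no depth.
- camera_info(name): a dict with "camera_matrix" (3x3 intrinsics, pixels), "rvec" (rotation vector, rad) and "tvec" (3), from world to camera coordinates, as OpenCV has them. Camera axes: x right, y down, z forward; pixel columns grow to the right and rows downward; lengths in m; the calibration is good to about 2 mm. A picture is of the moment at which its call begins. camera_info takes no time and is no camera call.
- robot.hand_in(): hands the job in, once; it reports no verdict.
The state is a dict: "time": time; "q": joint angles; "joint_velocities": joint speeds; "joint_torque": joint torques, N m; "position": TCP position; "tool_rot": TCP orientation; "ft_force": force on the tool from outside, world axes, zero at the start; "moment": the same for the moment, N m; "grip_width": finger opening in m.
Only numpy, scipy, OpenCV 4.12 (cv2) and the standard library are available. Lean on these libraries where they do the work, as an engineer would, in place of code of your own. Each camera call takes 0.05 s, during which the arm holds its last target. There are 200 camera calls.

### The job

In the long drop-front bin on the laundry worktop one detergent bottle has tipped over and leans back on the bin's rear wall. Stand it upright on its base in its row between its neighbours, in line with them and without knocking them over or pushing them out of place, and leave the bin's hinged front shut.

Things in the scene. Friction and masses are not known exactly. Their poses are not given: they have to be found in the camera images.
- bin: Fixed dark grey plastic bin, open on top, 512 mm long (y), 184 mm deep. Origin: on the worktop under the line of the row, half-way along; +x to its back wall, +y along it, z up. Inside x from -75 to 100 mm, y +-250 mm; floor 6 mm thick; back wall 80 mm, end walls 60 mm high over the worktop, 6 mm thick. Its -x side, towards the robot, is the hinged front. Yaw at most 0.2 rad.
- front (a joint): Hinged front of the bin, a plain dark grey panel 498 mm long, 54 mm high, 6 mm thick, hinged along its lower edge at x = -78, z = 6 mm of the bin. 0 = shut (upright, against its stop); grows as its top leans out to the robot; starts 0.4 to 0.8 rad, at most 0.85. Stays where it is left; 2 to 3 N at its top edge moves it.
- front_edge (a point): Middle of the top edge of the hinged front, 54 mm from its hinge.
- bottle: Tipped bottle, white plastic, flat-sided, 180 mm long, about 0.3 kg. Origin: centre of its base. +x: its long axis, from base to cap; y across its 56 mm width, z across its 52 mm thickness. Body 56 x 52 mm up to 115 mm from the base, then 46 x 44 to 125 mm, 35 x 34 to 135 mm, then the cap. Balances about 65 mm from the base. Standing in the bin, its origin is 6 mm over the worktop.
- cap (a point): Middle of the bottle's round dark grey cap (40 mm in diameter, 45 mm long), on the axis, 157.5 mm from the base. The bottle starts leaning back at about 45 degrees in the left or right half of the bin: lower base edge on the floor, underside on the top edge of the back wall, cap sticking out behind the wall, about 135 mm over the worktop. No neighbour is within 30 mm of its sides.
- jar: Neighbour: white round jar, 66 mm in diameter, 130 mm high, standing in the middle of the other half of the bin. Origin: centre of its underside.
- carton: Neighbour: cardboard carton 75 x 55 x 140 mm (x, y, z), standing at the bin's -y end. Origin: centre of its underside.
- can: Neighbour: aluminium can with paper label, 58 mm in diameter, 135 mm high, standing at the bin's +y end. Origin: centre of its underside.
There are look-alikes about, which are no part of the job. Leave any blue, purple or red look-alike of the jar alone.

How it is judged:
By the outcome, as a careful person would: the job done as asked, in the order asked, and still so for the second after the job is handed in, with the robot touching nothing.
It also fails if it takes over 45 s, if anything falls off the work surface, if the arm or the gripper's body presses on something with over 40 N, if the wrist force passes 120 N, or if a joint passes its speed limit or range.

## Working session

There is one attempt and no reset: what is moved stays moved. The work goes in short steps, Python scripts to look and compute and a shell command to move; the robot and the scene stay as the last step left them, time stands still between calls to the robot, and variables do not carry over. Pictures are saved under pics/ and viewed, about 8 in all and at most 12, crops included, and the job is handed in when it is done.

```bash
mkdir -p pics; ls
python3 - <<'E'
from rig import robot,camera,camera_info
import cv2,numpy as np
for n in("scene","top"):
    cv2.imwrite(f"pics/{n}0.png",camera(n)[:,:,::-1]); i=camera_info(n)
    R=cv2.Rodrigues(np.array(i["rvec"]))[0]; print(n,i["camera_matrix"],(-R.T@np.array(i["tvec"]).ravel()).round(3),R.round(2).tolist())
print(robot.get_obs())
E
```

```text
pics
scene [[495.1705374    0.         320.42220561]
 [  0.         495.1705374  196.79037227]
 [  0.           0.           1.        ]] [1.028 0.152 0.794] [[-0.31, 0.95, 0.02], [0.76, 0.26, -0.59], [-0.57, -0.17, -0.8]]
top [[405.42807255   0.         322.67544817]
 [  0.         405.42807255 197.73957431]
 [  0.           0.           1.        ]] [0.432 0.022 0.984] [[-0.02, -1.0, 0.02], [-0.99, 0.02, -0.16], [0.16, -0.02, -0.99]]
{'time': 0.1, 'q': array([-1.38252601e+00,  5.28392195e-01,  1.43377333e+00, -6.80753842e-06,
        1.18140925e+00, -1.78546106e-01]), 'joint_velocities': array([-6.80262963e-04, -2.89246996e-03, -2.57813428e-03,  5.22867994e-05,
        4.12870440e-04,  5.85419641e-04]), 'joint_torque': array([ 4.88375872e-05, -4.40986204e+01, -1.77150643e+01,  6.35576318e-02,
        5.33680420e-02, -3.37858842e-05]), 'position': array([ 0.22403024, -0.58278112,  0.23265807]), 'tool_rot': array([-0.69524091, -0.12966492,  0.69525218, -0.12826339]), 'ft_force': array([ 0.08529794,  0.39339987, -0.13856552]), 'moment': array([-0.04867579, -0.01095992, -0.01297904]), 'grip_width': 0.08688202279997462}
```

View pics/scene0.png

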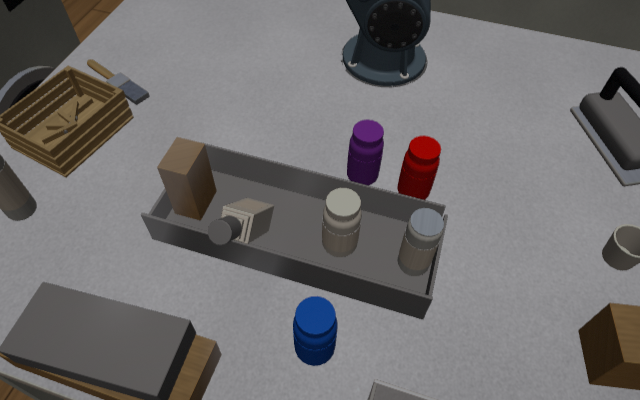

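View pics/top0.png

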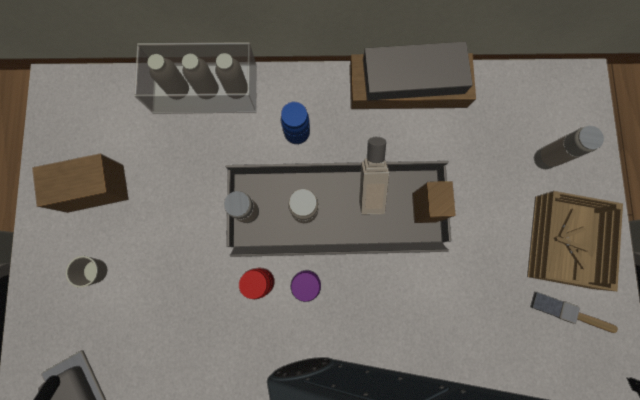

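The bottle is in the −y half: cap at about top (376,150) and scene (224,231), body at top (374,190).

Things that could be mistaken for the bottle:
- three grey bottles in a clear box, top (165,75), (197,75) and (230,75)
- grey can, top (568,148)
- jar, top (303,205)
- blue jar (295,122), red jar (256,284) and purple jar (306,286)

Only the chosen one leans in the bin with a dark grey cap behind the rear wall. Next come a close crop and the measurements.

```bash
cat > h.py <<'E'
import cv2,numpy as np
from rig import robot,camera,camera_info
def ray(n,uv):
    i=camera_info(n);K=np.array(i["camera_matrix"]);R=cv2.Rodrigues(np.array(i["rvec"]))[0]
    return -R.T@np.array(i["tvec"]).ravel(), R.T@np.linalg.solve(K,np.array([*uv,1.]))
def plane(n,uv,z):
    c,d=ray(n,uv);return c+d*(z-c[2])/d[2]
def tri(uva,uvb):
    (a,d),(b,e)=ray("scene",uva),ray("top",uvb)
    s=np.linalg.lstsq(np.c_[d,-e],b-a,rcond=None)[0];p,q=a+s[0]*d,b+s[1]*e
    return (p+q)/2,np.linalg.norm(p-q)
def pix(n,P):
    i=camera_info(n);return cv2.projectPoints(np.array(P,float).reshape(-1,3),np.array(i["rvec"]),np.array(i["tvec"]),np.array(i["camera_matrix"]),None)[0][:,0]
E
python3 - <<'E'
import cv2,numpy as np
t=cv2.imread("pics/top0.png")[130:270,215:465]; s=cv2.imread("pics/scene0.png")[130:320,130:450]
a=cv2.resize(t,(800,448),interpolation=cv2.INTER_CUBIC)
cv2.imwrite("pics/c_top.png",cv2.convertScaleAbs(a,alpha=1.7))
cv2.imwrite("pics/c_sc.png",cv2.convertScaleAbs(cv2.resize(s,(800,475),interpolation=cv2.INTER_CUBIC),alpha=1.7))
E
```

```text
(no output)
```

View pics/c_top.png

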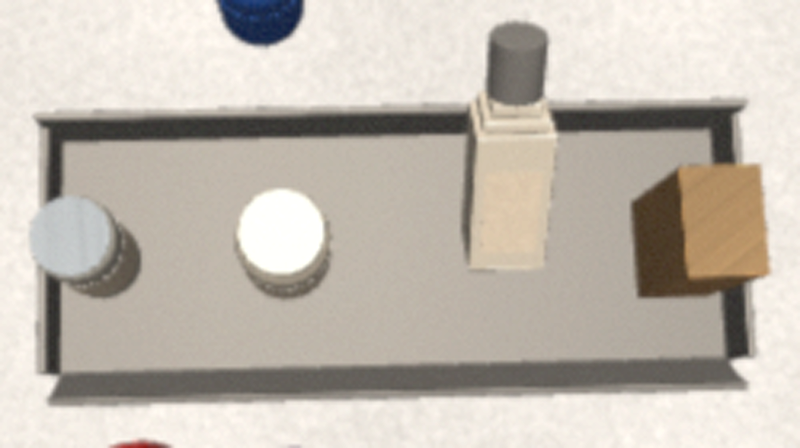

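View pics/c_sc.png

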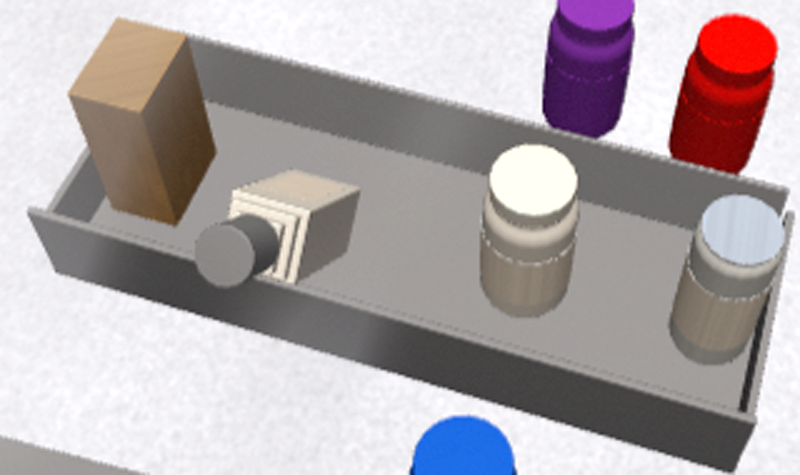

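Run:
```python
from h import *
from scipy.spatial.transform import Rotation as Ro
T=lambda u,v:(u/3.2+215,v/3.2+130)
S=lambda u,v:(u/2.5+130,v/2.5+130)
A=plane("top",T(35,117),.08);B=plane("top",T(747,101),.08)
print("back outer corners",A,B,np.linalg.norm(A-B))
ey=(A-B);ey[2]=0;ey/=np.linalg.norm(ey);ex=np.array([ey[1],-ey[0],0])
yaw=np.arctan2(ex[1],ex[0]);m=(A+B)/2
O=m-ex*.106;O[2]=0;print("yaw",yaw,"O from wall",O)
N={"jar":plane("top",T(282,232),.136),"can":plane("top",T(72,237),.141),"carton":plane("top",T(724,220.5),.146)}
b=lambda p:(((p-O)@ex).round(4),((p-O)@ey).round(4),p[2].round(3))
for k,p in N.items():print(k,p.round(3),b(p))
# scene checks
for k,uv,z in(("jar",S(533,180),.136),("can",S(742,230),.141),("carton",S(131,65),.146)):print("scene",k,b(plane("scene",uv,z)))
p,e=tri(S(224,254),T(519,37));print("cap end",p,e,b(p))
q=plane("top",T(507,268),.045);print("base front edge?",q,b(q))
for z in(.04,.05):
  for u,v in((50,404),(747,387)):print("front",z,b(plane("top",T(u,v),z)))
t=cv2.cvtColor(cv2.imread("pics/top0.png"),cv2.COLOR_BGR2HSV);s=cv2.cvtColor(cv2.imread("pics/scene0.png"),cv2.COLOR_BGR2HSV)
for nm,l,h in(("purple",130,160),("red",0,8),("blue",105,125)):
  mk=[cv2.inRange(x,(l,120,60),(h,255,255)) for x in(t,s)]
  for x in mk:
    n,_,st,c=cv2.connectedComponentsWithStats(x);i=1+st[1:,4].argmax();print(nm,st[i],c[i].round(1))
np.savez("bin.npz",O=O,ex=ex,ey=ey)
print(Ro.from_quat(robot.get_obs()["tool_rot"]).as_matrix().round(3))
```

```text
back outer corners [0.65327257 0.22430618 0.08      ] [ 0.6568909 -0.2861226  0.08     ] 0.5104416092595871
yaw 0.007088688561052492 O from wall [ 0.5490844 -0.0316596  0.       ]
jar [0.559 0.048 0.136] (np.float64(0.0105), np.float64(0.0795), np.float64(0.136))
can [0.557 0.185 0.141] (np.float64(0.0098), np.float64(0.2167), np.float64(0.141))
carton [ 0.56  -0.243  0.146] (np.float64(0.0095), np.float64(-0.2112), np.float64(0.146))
scene jar (np.float64(0.0123), np.float64(0.0839), np.float64(0.136))
scene can (np.float64(0.0119), np.float64(0.2215), np.float64(0.141))
scene carton (np.float64(0.0123), np.float64(-0.2046), np.float64(0.146))
cap end [ 0.6852353  -0.11076043  0.15005193] 0.003103221223088946 (np.float64(0.1356), np.float64(-0.0801), np.float64(0.15))
base front edge? [ 0.54319413 -0.11323149  0.045     ] (np.float64(-0.0065), np.float64(-0.0815), np.float64(0.045))
front 0.04 (np.float64(-0.0958), np.float64(0.2511), np.float64(0.04))
front 0.04 (np.float64(-0.0971), np.float64(-0.2526), np.float64(0.04))
front 0.05 (np.float64(-0.0961), np.float64(0.249), np.float64(0.05))
front 0.05 (np.float64(-0.0973), np.float64(-0.2494), np.float64(0.05))
purple [292 272  28  29 643] [305.5 285.7]
purple [353 120  30  23 539] [367.7 131. ]
red [239 268  33  31 782] [255.  283.4]
red [ 399  136   42   63 1829] [420.  166.4]
blue [282 102  27  30 604] [294.2 116.5]
blue [ 293  296   44   70 2101] [313.8 327.1]
[[-0.     0.359 -0.933]
 [ 0.002 -0.933 -0.359]
 [-1.    -0.002 -0.   ]]
```

The cap end triangulates at z = 0.150, so the cap middle is at (0.669, −0.111, 0.134), as the description expects. The neighbours' line sits at x ≈ 0.560. Now turning the jaws along the row and approaching.

```bash
python3 -m inch '[[[-1,0,0,0.12,0.8],[-1,0,0,0.12,0.8],[-1,0,0,0.12,0.8],[0,-2.8,-2.7,0,0.8],[0,-2.8,-2.7,0,0.8],[0,-2.8,-2.7,0,0.8],[0,-2.8,-2.7,0,0.8],[0,-2.8,-2.7,0,0.8]]]' 10
python3 -m inch '[[[0,-2.8,-2.7,0,0.8],[0,-2.8,-2.7,0,0.8],[0,-2.8,-2.7,0,0.8],[0,-2.8,-2.7,0,0.8],[0,-2.8,-2.7,0,0.8],[0,-2.8,-2.7,0,0.8],[0,-2.8,-2.7,0,0.8],[0,-2.8,-2.7,0,0.8]]]' 10
```

```text
time: 0.77
position: [0.3582, -0.4458, 0.2593]
tool_rot: [-0.706, 0.007, 0.708, 0.011]
ft_force: [0.2, -0.7, 0.3]
grip_width: 0.0697
time: 1.43
position: [0.5871, -0.2133, 0.2565]
tool_rot: [-0.704, 0.006, 0.71, 0.014]
ft_force: [-0.4, -0.5, 0.4]
grip_width: 0.0697
```

```bash
python3 -m inch '[[[0,-2.6,-2.2,-0.035,0.8],[0,-2.6,-2.2,0,0.8],[0,-2.6,-2.0,0,0.8],[0,-2.0,-1.6,0,0.8],[0,0,0,0,0.8],[0,0,0,0,0.8]]]' 10
python3 - <<'E'
from h import *
from scipy.spatial.transform import Rotation as Ro
print(Ro.from_quat(robot.get_obs()["tool_rot"]).as_matrix().round(3))
E
```

```text
time: 1.93
position: [0.6742, -0.1005, 0.2525]
tool_rot: [-0.703, -0.012, 0.711, -0.002]
ft_force: [0.9, -0.1, -0.2]
grip_width: 0.0696
[[-0.013  0.02  -1.   ]
 [ 0.015 -1.    -0.02 ]
 [-1.    -0.015  0.012]]
```

```bash
python3 -m inch '[[[1.5,1.2,0.3,0.015,0.8],[3,0,0,0,0.8],[3,0,0,0,0.8],[2.5,0,0,0,0.8],[1,0,0,0,0.8],[0,0,0,0,0.8]]]' 10
python3 - <<'E'
from h import *
t=camera("top");s=camera("scene")
a=np.hstack([cv2.resize(t[90:240,300:460],(400,375)),cv2.resize(s[150:300,140:300],(400,375))])
cv2.imwrite("pics/g1.png",cv2.convertScaleAbs(a[:,:,::-1],alpha=1.7))
E
```

```text
time: 2.43
position: [0.6679, -0.1162, 0.1399]
tool_rot: [-0.703, -0.005, 0.711, 0.004]
ft_force: [0.4, -0.5, -0.3]
grip_width: 0.0695
```

View pics/g1.png

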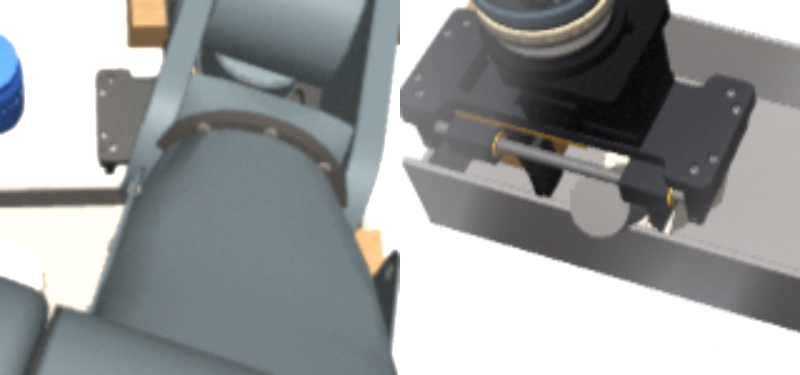

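The cap (scene crop (600,205)) lies between the fingers at (543,165) and (650,200), slightly to the +y side. I'll centre, lower and close lightly.

```bash
python3 -m inch '[[[0.6,-0.5,0,0,0.8],[0.6,0,0,0,0.8],[0,0,0,0,0.2],[0,0,0,0,0.2],[0,0,0,0,0.2],[0,0,0,0,0.2],[0,0,0,0,0.2],[0,0,0,0,0.2]]]' 8
```

```text
time: 3.2
position: [0.6743, -0.1125, 0.1378]
tool_rot: [0.71, 0.002, -0.705, -0.002]
ft_force: [-0.5, 0.2, -1.8]
grip_width: 0.0401
```

Gripped (width 40 mm = cap diameter). Now swinging the cap along an arc about the base edge, a touch high so that the bottle can pivot in the light grip.

```bash
python3 -m inch '[[[-0.9,0,1.2,0,0.2],[-0.9,0,1.3,0,0.2],[-0.8,0,1.4,0,0.2],[-0.6,0,1.4,0,0.2],[-0.4,0,1.4,0,0.2]]]' 8
python3 - <<'E'
from h import *
t=camera("top");s=camera("scene")
a=np.hstack([cv2.resize(t[90:240,300:460],(400,375)),cv2.resize(s[130:280,140:300],(400,375))])
cv2.imwrite("pics/g2.png",cv2.convertScaleAbs(a[:,:,::-1],alpha=1.7))
E
```

```text
time: 3.62
position: [0.6058, -0.1122, 0.1713]
tool_rot: [0.709, 0.003, -0.705, -0.002]
ft_force: [0.1, -0.1, -3.3]
grip_width: 0.0398
```

View pics/g2.png

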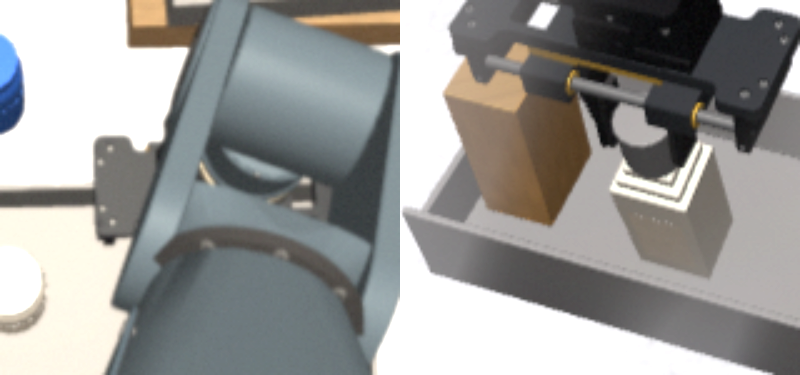

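The bottle is up and hanging from the cap, nearly vertical, with wrist force −3.3 N (its weight). Carrying it to the row line, then checking.

```bash
python3 -m inch '[[[-0.2,0,1.2,0,0.2],[0,0,1.2,0,0.2],[0,0,1.1,0,0.2],[0,0,0.8,0,0.2],[0,0,0,0,0.2],[0,0,0,0,0.2],[0,0,0,0,0.2]]]' 8
python3 - <<'E'
from h import *
s=camera("scene")
cv2.imwrite("pics/g3.png",cv2.convertScaleAbs(cv2.resize(s[110:310,130:450],(800,500))[:,:,::-1],alpha=1.7))
E
```

```text
time: 4.3
position: [0.5641, -0.1125, 0.171]
tool_rot: [0.709, 0.003, -0.705, -0.002]
ft_force: [-0.1, 0.2, -3.0]
grip_width: 0.0402
```

View pics/g3.png

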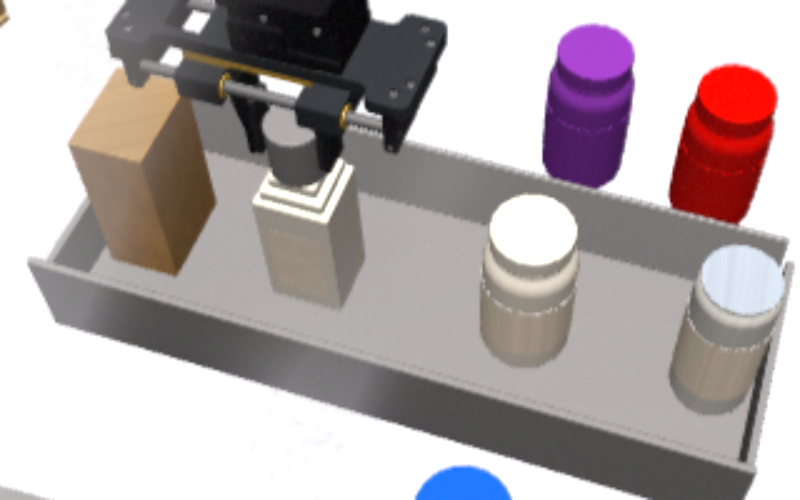

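Run:
```python
from h import *
x,y=.564,-.1125
P=[(x+dx,y+dy,z) for z in(.010,.125) for dx,dy in((.026,-.028),(.026,.028),(-.026,.028))]+[(x,y,.19)]
print(((pix("scene",P)-[130,110])*2.5).round(0).tolist())
```

```text
[[267.0, 291.0], [336.0, 312.0], [361.0, 257.0], [246.0, 199.0], [324.0, 220.0], [352.0, 163.0], [290.0, 118.0]]
```

```bash
python3 -m inch '[[[0.3,0,0.2,0,0.2],[0.3,0,0.1,0,0.2],[0,0,0,0,0.2]]]' 8
python3 - <<'E'
from h import *
s=camera("scene")
cv2.imwrite("pics/g4.png",cv2.convertScaleAbs(cv2.resize(s[150:250,210:310],(600,600),interpolation=cv2.INTER_CUBIC)[:,:,::-1],alpha=1.7))
E
```

```text
time: 4.6
position: [0.5648, -0.1129, 0.167]
tool_rot: [0.712, 0.003, -0.703, -0.002]
ft_force: [1.0, -0.2, -2.3]
grip_width: 0.0395
```

View pics/g4.png

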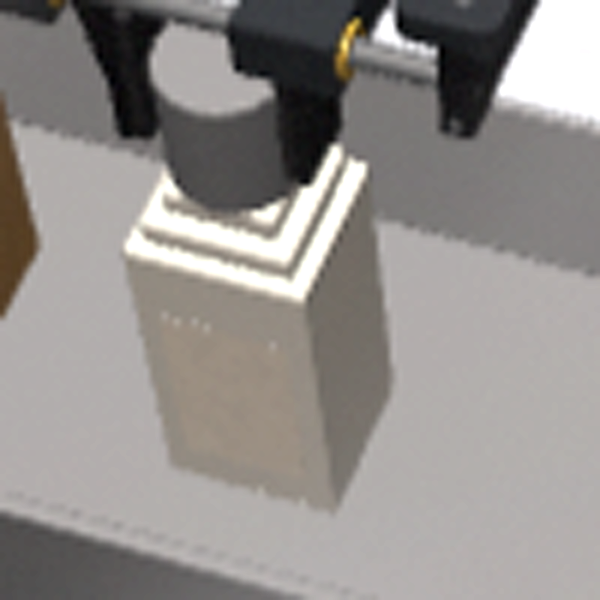

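Run:
```python
from h import *
for z,c in((.008,((172,465),(333,513),(391,383))),(.123,((128,255),(304,300),(367,170)))):
    L,M,Rr=[plane("scene",(u/6+210,v/6+150),z) for u,v in c]
    print(z,"centre",((L+Rr)/2).round(4),"yaw w",np.arctan2(-(M-L)[0],(M-L)[1]).round(3),"yaw t",np.arctan2((M-Rr)[1],(M-Rr)[0]).round(3),np.linalg.norm(M-L).round(4),np.linalg.norm(M-Rr).round(4))
print(plane("scene",(213/6+210,75/6+150),.186))
```

```text
0.008 centre [ 0.5641 -0.11    0.008 ] yaw w -0.008 yaw t 0.011 0.0543 0.0514
0.123 centre [ 0.568  -0.1082  0.123 ] yaw w 0.024 yaw t 0.005 0.0527 0.0488
[ 0.57154008 -0.11061877  0.186     ]
```

Upright to about 2°, yaw about 0, base 2 mm behind the row line. Nudging and lowering to contact.

```bash
python3 -m inch '[[[0.3,0,0.3,0,0.2],[0.3,0,0.2,0,0.2],[0.3,0,0,0,0.2]]]' 8
python3 -m inch '[[[0.3,0,0.1,0,0.2],[0.3,0,0,0,0.2],[0,0,0,0,0.2]]]' 8
```

```text
time: 4.9
position: [0.5654, -0.1134, 0.1628]
tool_rot: [0.717, 0.002, -0.698, -0.001]
ft_force: [-1.3, 2.7, 10.3]
grip_width: 0.0398
time: 5.15
position: [0.5672, -0.1132, 0.1612]
tool_rot: [0.719, 0.001, -0.695, -0.001]
ft_force: [-0.3, -1.2, -2.7]
grip_width: 0.0394
```

```bash
python3 -m inch '[[[0,0,0.3,0,0.2],[0,0,0,0,0.5],[0,0,0,0,0.6],[0,0,0,0,0.65],[0,0,0,0,0.65]]]' 8
python3 -m inch '[[[-2,0,0,0,0.65],[-3,0,0,0,0.65],[-3,0,0,0,0.65],[-3,0,0,0,0.65]]]' 8
python3 - <<'E'
from h import *
s=camera("scene")
cv2.imwrite("pics/g5.png",cv2.convertScaleAbs(cv2.resize(s[150:250,210:310],(600,600),interpolation=cv2.INTER_CUBIC)[:,:,::-1],alpha=1.7))
E
```

```text
time: 5.57
position: [0.564, -0.1137, 0.1605]
tool_rot: [0.72, 0.001, -0.694, -0.0]
ft_force: [-0.7, 0.3, 0.1]
grip_width: 0.0538
time: 5.9
position: [0.5556, -0.1125, 0.2653]
tool_rot: [0.713, 0.003, -0.701, -0.003]
ft_force: [1.2, -0.3, -0.6]
grip_width: 0.0562
```

View pics/g5.png

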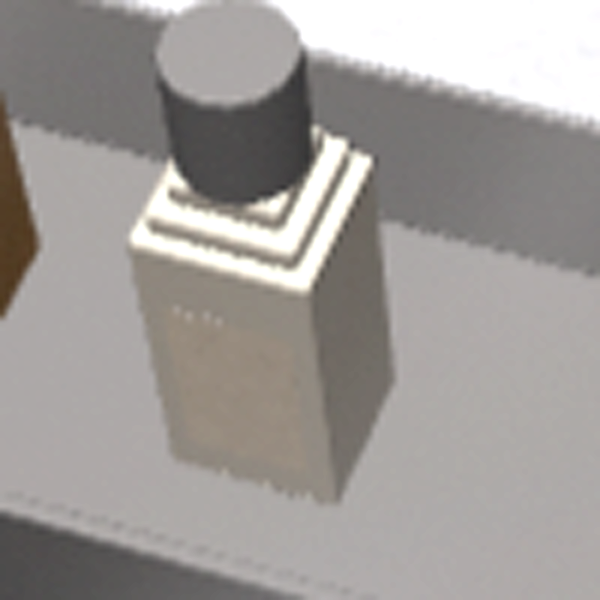

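Run:
```python
from h import *
for z,c in((.006,((172,458),(335,503),(393,378))),(.121,((132,245),(308,292),(372,158)))):
    L,M,Rr=[plane("scene",(u/6+210,v/6+150),z) for u,v in c]
    print(z,"centre",((L+Rr)/2).round(4),"yaw w",np.arctan2(-(M-L)[0],(M-L)[1]).round(3),"yaw t",np.arctan2((M-Rr)[1],(M-Rr)[0]).round(3))
print("purple",plane("top",(305.5,285.7),.13),"red",plane("top",(255,283.4),.13))
for u,v in((50,404),(747,387)):print("edge",plane("top",(u/3.2+215,v/3.2+130),.051))
```

```text
0.006 centre [ 0.5607 -0.1112  0.006 ] yaw w 0.014 yaw t -0.003
0.121 centre [ 0.5626 -0.1093  0.121 ] yaw w 0.011 yaw t 0.01
purple [0.38648955 0.04527637 0.13      ] red [0.39327516 0.14910643 0.13      ]
edge [0.45123873 0.2164243  0.051     ]
edge [ 0.45355036 -0.28137665  0.051     ]
```

Bottle base is at (0.561, −0.111), yaw about 0.01, in line with the neighbours (about 0.562 in the same view). Now backing over to the front side to shut the panel.

```bash
python3 -m inch '[[[0,0.7,2.5,0,0],[0,0,2.5,0,0],[0,0,2.5,0,0],[0,0,2.5,0,0],[0,0,2.5,0,0],[0,0,2,0,0],[0,0,0,0,0],[0,0,0,0,0]]]' 20
python3 - <<'E'
from h import *
from scipy.spatial.transform import Rotation as Ro
print(Ro.from_quat(robot.get_obs()["tool_rot"]).as_matrix().round(3))
E
```

```text
time: 6.62
position: [0.4134, -0.1232, 0.2709]
tool_rot: [0.723, -0.001, -0.691, 0.002]
ft_force: [0.4, -1.0, 0.6]
grip_width: 0.0111
[[ 0.045  0.001 -0.999]
 [-0.004 -1.    -0.001]
 [-0.999  0.004 -0.045]]
```

```bash
python3 -m inch '[[[2,0,0.8,0,0],[3.5,0,0.6,0,0],[3.5,0,0.4,0,0],[3.5,0,0.2,0,0],[3.5,0,0,0,0],[3,0,0,0,0],[1.5,0,0,0,0],[0,0,0,0,0]]]' 20
```

```text
time: 7.28
position: [0.4239, -0.1346, 0.0607]
tool_rot: [0.733, -0.007, -0.68, 0.008]
ft_force: [-0.5, 0.1, -0.5]
grip_width: -0.0001
```

```bash
python3 -m inch '[[[0.5,-0.3,-0.6,0,0],[0.4,0,-0.7,0,0],[0.1,0,-0.7,0,0],[0.1,0,-0.7,0,0]]]' 20; python3 -m inch '[[[0.1,0,-0.6,0,0],[0.1,0,-0.5,0,0]]]' 20
```

```text
time: 7.62
position: [0.4548, -0.1315, 0.0511]
tool_rot: [0.732, -0.007, -0.681, 0.008]
ft_force: [-2.0, 0.9, 1.8]
grip_width: 0.0008
time: 7.78
position: [0.4593, -0.129, 0.0506]
tool_rot: [0.726, -0.002, -0.687, 0.008]
ft_force: [-20.7, -9.9, 6.2]
grip_width: 0.0008
```

Force of −20.7 N suggests the stop. Backing off and up to inspect.

```bash
python3 -m inch '[[[0,0,0,0,0]]]' 20; python3 -m inch '[[[0,0,1.5,0,0],[0,0,1,0,0],[-3,0,0,0,0],[-4,0,0,0,0],[-4,0,0,0,0],[-4,0,0,0,0],[-4,0,0,0,0],[-2,0,0,0,0]]]' 20
python3 -m inch '[[[0,4,0,0,0],[0,4,0,0,0],[0,4,0,0,0],[0,4,0,0,0],[0,4,0,0,0],[0,4,0,0,0],[0,4,0,0,0],[0,4,0,0,0]]]' 20
python3 - <<'E'
from h import *
t=camera("top");s=camera("scene")
cv2.imwrite("pics/t6.png",t[:,:,::-1]);cv2.imwrite("pics/s6.png",s[:,:,::-1])
a=cv2.resize(t[140:270,215:465],(800,416),interpolation=cv2.INTER_CUBIC)
cv2.imwrite("pics/f6.png",cv2.convertScaleAbs(a[:,:,::-1],alpha=1.7))
E
```

```text
time: 7.87
position: [0.4584, -0.1287, 0.0511]
tool_rot: [0.725, -0.002, -0.688, 0.009]
ft_force: [1.3, 1.0, -0.6]
grip_width: 0.0005
time: 8.53
position: [0.4252, -0.1269, 0.2688]
tool_rot: [0.729, -0.004, -0.685, 0.01]
ft_force: [0.5, -0.3, 0.1]
grip_width: 0.0003
time: 9.2
position: [0.4364, -0.4523, 0.2996]
tool_rot: [0.74, -0.008, -0.672, 0.024]
ft_force: [0.7, -0.2, 0.5]
grip_width: 0.0003
```

View pics/f6.png

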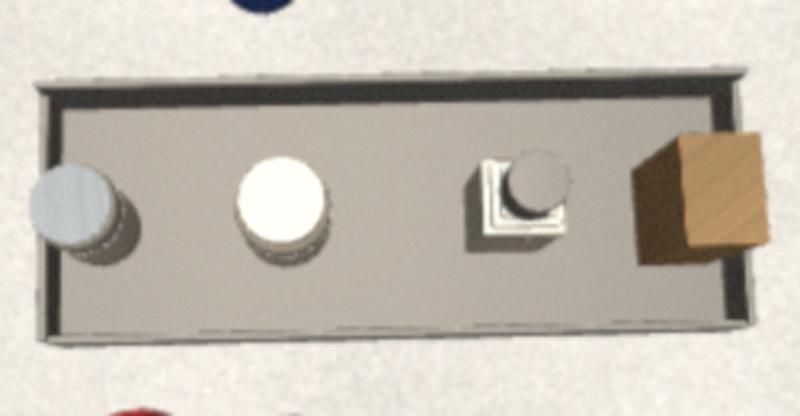

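The front looks shut and flush with the end walls. The bottle (cap at (537,183)) stands in the row with the jar (281,199), can (72,205) and carton (724,189), and those three have not moved. A numeric check follows.

Run:
```python
from h import *
T=lambda u,v,z:plane("top",(u/3.2+215,v/3.2+140),z)
d=np.load("bin.npz");b=lambda p:(((p-d["O"])@d["ex"]).round(4),((p-d["O"])@d["ey"]).round(4))
for n,a in(("back L",(35,85,.08)),("back R",(747,69,.08)),("edge L",(45,346,.06)),("edge R",(750,326,.06)),("edge mid",(400,336,.06)),
 ("bottle body",(523,197,.121)),("cap end",(540,180,.186)),("jar",(282,200,.136)),("can",(72,205,.141)),("carton",(724,188.5,.146))):print(n,b(T(*a)))
# picture change before/after front region
A,B=cv2.imread("pics/top0.png"),cv2.imread("pics/t6.png")
for nm,(r0,r1,c0,c1) in dict(jar=(185,225,285,322),can=(185,225,225,260),carton=(175,225,412,458)).items():
    print(nm,"diff",cv2.absdiff(A,B)[r0:r1,c0:c1].mean().round(2))
```

```text
back L (np.float64(0.106), np.float64(0.2552))
back R (np.float64(0.106), np.float64(-0.2552))
edge L (np.float64(-0.078), np.float64(0.2506))
edge R (np.float64(-0.0771), np.float64(-0.2498))
edge mid (np.float64(-0.0776), np.float64(-0.0))
bottle body (np.float64(0.0108), np.float64(-0.0825))
cap end (np.float64(0.0117), np.float64(-0.0834))
jar (np.float64(0.0105), np.float64(0.0795))
can (np.float64(0.0098), np.float64(0.2167))
carton (np.float64(0.0095), np.float64(-0.2112))
jar diff 1.5
can diff 1.36
carton diff 1.41
```

Run:
```python
import cv2
s=cv2.imread("pics/s6.png")[130:320,130:450]
cv2.imwrite("pics/c_s6.png",cv2.convertScaleAbs(cv2.resize(s,(800,475),interpolation=cv2.INTER_CUBIC),alpha=1.7))
```

```text
(no output)
```

View pics/c_s6.png

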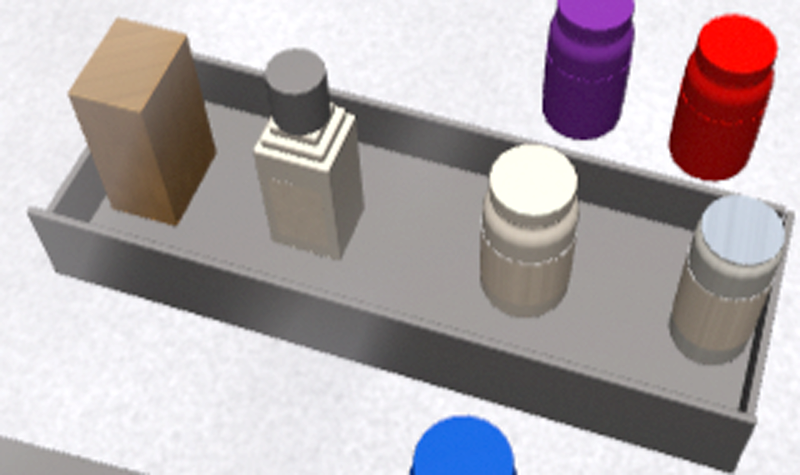

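Run:
```python
from h import *
d=np.load("bin.npz");b=lambda p:(((p-d["O"])@d["ex"]).round(4),((p-d["O"])@d["ey"]).round(4))
for n,(u,v,z) in dict(backL=(30,208,.08),backR=(755,423,.08),botL=(57,272,0),botR=(733,470,0),e1=(190,52,.06),e2=(400,103,.06),e3=(650,168,.06),e4=(785,205,.06),wallend=(793,212,.06)).items():
    print(n,b(plane("scene",(u/2.5+130,v/2.5+130),z)))
```

```text
backL (np.float64(0.1051), np.float64(-0.2498))
backR (np.float64(0.1091), np.float64(0.259))
botL (np.float64(0.108), np.float64(-0.25))
botR (np.float64(0.1062), np.float64(0.2595))
e1 (np.float64(-0.0767), np.float64(-0.2181))
e2 (np.float64(-0.0798), np.float64(-0.044))
e3 (np.float64(-0.0794), np.float64(0.1519))
e4 (np.float64(-0.0775), np.float64(0.2524))
wallend (np.float64(-0.0732), np.float64(0.2589))
```

Run:
```python
from rig import robot
print(robot.hand_in()); print(robot.get_obs()["time"])
```

```text
the job is handed in; nothing more can be done
None
the job is handed in; nothing more can be done
```

The tipped bottle now stands upright on its base in its row, and the bin's front is shut. I handed the job in after about 9.5 s of robot time. I lifted the bottle by its cap with a light grip so it hung upright, set it down on the neighbours' line, then pushed the front to its stop with the closed fingers and moved the arm clear.

Last checks:
- **Bottle:** it stands at x = +11 mm in the bin frame, against +10 to +11 mm for the jar, can and carton. Its yaw is about 0.01 rad and there is no visible lean.
- **Neighbours:** the picture around the jar, can and carton is practically the same before and after, so they have not moved.
- **Front:** its top edge measures −77 to −80 mm in the two views, where about −81 mm means shut. The wrist force rose to about 21 N as it met the stop.

One result disagreed with the description. Both cameras put the neighbours' line about 10 mm behind where I measured the bin's origin, although the origin should lie under that line. I aligned the bottle with the neighbours.

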